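# Close a chamber slide on its dowels and hold it pressed

### The arm

A 6-joint arm with a two-finger parallel gripper is mounted at the origin on a cart in front of the work surface, level with it; the furniture and walls round the work are solid. World frame = base frame: x ahead of the robot, y to its left, z up, the work surface at z = 0. Lengths are in m, angles in degrees, forces in N, time in s.
With the tool pointing down it reaches from about 0.4 to 0.825 m from the base axis. Payload 7 kg.
Tool frame: the origin (TCP) lies midway between the tips of the shut fingers; the grasp point (between the pads) lies 19 mm behind it; z points along the fingers, y is the line along which they close (so a half turn about z gives the same grasp; the last joint's range is limited). The gripper opens to 88 mm and grips with 3 to 60 N. Pads are 19 mm wide; open, the fingers measure 130 mm over their backs; the gripper's body (78 mm by 193 mm) begins 47 mm behind the grasp point.
Start: joints at [-60.327, 20.546, 0.682, 0, -70.136, -16.507], TCP at [0.154, -0.657, 0.227] pointing down, gripper open.
Joint ranges: [-176.03, 176.03], [-82.01, 121.73], [-58.28, 71.71], [-173.87, 95.51], [-174.79, -0.11], [-173.66, 173.66]. Speed limits (degrees/s): [136.94, 136.94, 172.46, 180, 180, 180].

### API

Orientations are given as [roll, pitch, yaw] about the fixed x, y, z axes, in that order (R = Rz(yaw) Ry(pitch) Rx(roll)).
In Python, from plant import r gives the robot as it stands. The module is installed in compiled form; this text tells all that it offers.
- The arm moves only by the tool play_rows, never from a script. Its argument "rows" is a list of rows, each an object with "slide": the shift along the tool's x, y, z as a fraction of full scale, a list of three; "delta_rot": the turn, a rotation vector about the tool's x, y, z as a fraction of full scale, a list of three; "fingers": the opening, from -1 (shut) to 1 (fully open). In form: [{"slide": [x, y, z], "delta_rot": [rx, ry, rz], "fingers": fingers}, ...]. A call has 1 to 8 rows; each row shifts and turns the commanded pose from where the row before left it, along the tool's axes as they then stand; what a row does not reach is not made up. Full scale, the value 1, is 0.15 m for a shift and 0.08 rad for a turn. A row lasts 1/8 s, in which the tool goes at most 62.5 mm and 10.7 degrees, less where a joint would pass 70% of its speed; a pose out of reach is approached as far as the arm can. A call with a number of a shift or a turn outside -1 to 1 is refused whole. A call with a gripper value outside its range is refused whole. The fingers move at their own pace and stop on an object; "squeeze" is the grip in N (left out, the last holds). Time passes only in rows, so rows that do not move let the fingers close. It gives the time, the measured TCP pose, the force, the opening and the grip force at its end, in the units of the state.
- r.get_state(): the state, without advancing time (a new reading comes with each control period).
- r.capture(name): name is "scene" or "top" or "wrist"; returns a dict with "image" (400x640x3 uint8, blue, green, red), "fx", "fy", "cx", "cy" (pixels), "R" (3x3) and "t" (3): a world point X has camera coordinates R X + t; the wrist camera has in their place "T_tool_cam" (4x4, takes a point from camera to tool coordinates, whose origin is the TCP and whose axes are the flange's). Camera axes: x right, y down, z forward; pixel columns grow to the right and rows downward; lengths in m; the calibration is good to about 2 mm. The wrist camera is an equidistant fisheye: a pixel r from the principal point sees the ray r / f radians off the axis. A picture is of the moment at which its call begins: read the wrist's pose just before it. There is no depth.
- r.close_job(): hands the job in; it is judged then, once.
The state is a dict: "time_s": time; "joints": joint angles; "qd": joint speeds; "joint_torque": joint torques, N m; "tcp_pos": TCP position; "eef_rot": TCP orientation; "contact_force": force on the tool from outside, world axes, zero at the start; "moment": the same for the moment, N m; "gripper_width": finger opening in m; "gripper_force": force on a finger pad.
Only numpy, scipy, OpenCV 4.12 (cv2) and the standard library are available. Lean on these libraries where they do the work, as an engineer would, in place of code of your own. Each camera call takes 0.05 s, during which the arm holds its last target. There are 200 camera calls.

### The job

Snap the red hold-down clip shut over the slide carrier so that its hook catches on the pin and it stays shut by itself. Then fit the blue-flanged well chamber, the right way round, over the carrier's two dowels and press it down firmly, though not hard enough to break the glass, until its flange is fully home and the gasket is squeezed flat. The gasket bonds under pressure, so finish while still gripping the chamber and pressing it down, without having disturbed the other things on the bench.

Things in the scene. Friction and masses are not known exactly. Their poses are not given: they have to be found in the camera images.
- clip (a joint): Angle (rad) of the red sprung hold-down clip, an arm across the nest hinged at nest x = +34, y = +61 mm, 26 mm above the bench, hinge line along nest y. 0.6: open, held up by its spring; 0.01: shut, hooked on the pin; -0.035: lower stop. Pushed down to below 0, about 10 N at the pad, the sprung hook under its free end snaps beneath the pin and it stays shut.
- clip_pad (a point): Centre of the top of the ribbed thumb pad (22 x 18 mm) on the red clip arm, 52 mm from the hinge; x along the arm towards the hinge, z out of the pad. Shut, it is 29 mm above the bench at nest x = -18, y = +61 mm; open, about 58 mm above the bench. A push straight down above its shut place closes the clip.
- nest_seat (a point): Centre of the nest (dark steel plate 62 x 146 mm with low aluminium fences, fixed to the bench) at the height of the carrier's face, 16 mm above the bench. y along the nest towards the clip's end, x towards the clip's hinge, z up.
- carrier_face (a point): Centre of the upper face of the slide carrier (lower half, aluminium, 50 x 92 x 10 mm, with a 30 mm wide tongue at +y under the clip), loose in the nest, axes as the nest's, face 16 mm above the bench. A black gasket, 26 x 54 mm, stands 2 mm above the face: springy, 6 N per mm, so about 12 N brings a flange down onto the face. Over 60 N breaks the glass.
- dowel_big (a point): Tip of the carrier's 8 mm dowel, 13.5 mm above the carrier's face, at x = +18, y = -37 mm from its centre; bullet-nosed. The other dowel, 6 mm thick and as high, stands at x = -18, y = +37 mm.
- wells_center (a point): Centre of the well chamber (upper half), 15 mm above its underside: blue flange 50 x 88 x 6 mm (x, y, z) under a pale box of four wells, 26 x 54 mm, 24 mm high (top 30 mm above the underside). Stands on the bench; grip the box across x, its 26 mm. 90 g. Home, this point is 15 mm above the carrier's face, axes parallel to the carrier's; on the loose gasket 17 mm.
- bore_big (a point): Lower mouth of the flange's larger bore (9.4 mm, for the 8 mm dowel), at x = +18, y = -37 mm from the chamber's centre, on its underside; the other bore (7.4 mm) is at x = -18, y = +37 mm. Both go through the flange and are chamfered. The chamber starts less than a quarter turn from the right way round.
- immersion_oil: Bystander, origin at the centre of its underside: amber dropper bottle with black cap, 32x32x99 mm
- stain_violet: Bystander, origin at the centre of its underside: violet dropper bottle with black cap, 32x32x99 mm
- iodine: Bystander, origin at the centre of its underside: brown dropper bottle with black cap, 32x32x99 mm
- coverbox1: Bystander, origin at the centre of its underside: small clear box of cover glasses, 26x27x17 mm
- petri_2: Bystander, origin at the centre of its underside: petri dish with pink medium, 61 mm across, 16 mm high
- tweezers: Bystander, origin at the centre of its underside: steel tweezers lying flat, 13x127x10 mm
- cup_stack: Bystander, origin at the centre of its underside: stack of clear plastic cups, 42 mm across, 50 mm high

How it is judged:
By the outcome, as a careful person would: the job done as asked, in the order asked, and still so for the second after the job is handed in, while the arm keeps its last pose, push and grip.
It also fails if it takes over 45 s, if anything falls off the work surface, if the arm or the gripper's body presses on something with over 40 N, if the wrist force passes 120 N, or if a joint passes its speed limit or range.

## Working session

There is one attempt and no reset: what is moved stays moved. The work goes in short steps, Python scripts to look and compute and a tool call to move; the robot and the scene stay as the last step left them, time stands still between calls to the robot, and variables do not carry over. Pictures are saved under pics/ and viewed, at most 10 in all, crops included, and the job is handed in when it is done.

Besides the shell and the picture viewer there is one more tool, called after "Call:" as a command line: name --argument value ..., lists and objects as JSON in quotes. play_rows: Moves the arm, as the interface text tells. Shift numbers are shares of 0.15 m and turn numbers shares of 0.08 rad, none past 1 either way. Its arguments: {"type":"object","properties":{"rows":{"type":"array"},"squeeze":{"type":"number"}},"required":["rows"]}

```bash
mkdir -p pics
python3 - <<'E'
from plant import r
import cv2,numpy as np,pickle
print(r.get_state())
for n in("scene","top"):
    c=r.capture(n);cv2.imwrite(f"pics/{n}0.png",c["image"]);pickle.dump(c,open(n+".pkl","wb"))
    print(n,c["fx"],c["fy"],c["cx"],c["cy"],(-c["R"].T@c["t"]),c["R"])
E
```

```text
{'time_s': 0.0, 'joints': array([-6.03272446e+01,  2.05904877e+01,  6.35055931e-01, -2.05375973e-02,
       -7.01349078e+01, -1.65088157e+01]), 'qd': array([ 0.00903922,  0.10613067, -0.00828704,  0.03064724,  0.03670109,
        0.05707439]), 'joint_torque': array([ 1.02368849e-03, -5.82727182e+01,  2.93052775e+01,  6.99730530e+00,
        6.86197905e-03, -2.02287520e-04]), 'tcp_pos': array([ 0.15361774, -0.65679999,  0.2256418 ]), 'eef_rot': array([ 1.79907898e+02, -7.16278584e-03, -1.66843049e+02]), 'contact_force': array([-0.51136129, -0.75036906, -0.77760875]), 'moment': array([ 0.03763029,  0.001643  , -0.01822348]), 'gripper_force': 0.0, 'gripper_width': 0.08770263384496921}
scene 512.6042735264167 512.6042735264167 315.9682650780787 195.77647151814514 [0.18751081 0.34033274 0.68002292] [[-0.89499127 -0.44601561  0.0077908 ]
 [-0.29094711  0.57040823 -0.76810431]
 [ 0.33814258 -0.68971337 -0.64027734]]
top 423.11600422181954 423.11600422181954 321.72148077179963 204.51208521392186 [ 0.33698302 -0.32871487  0.87716158] [[-0.01850421 -0.99958784 -0.0219485 ]
 [-0.98088089  0.02240264 -0.19331528]
 [ 0.19372731  0.01795172 -0.98089116]]
```

View pics/top0.png

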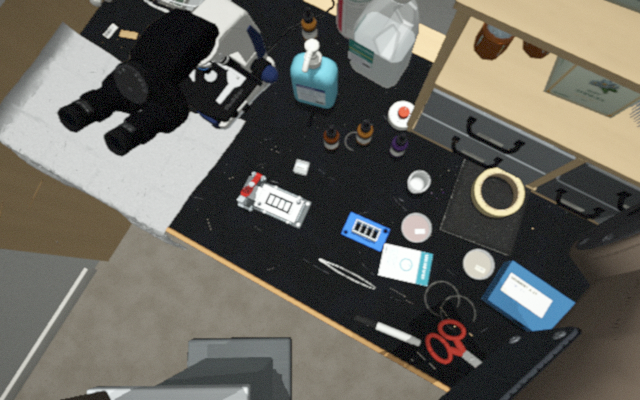

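View pics/scene0.png

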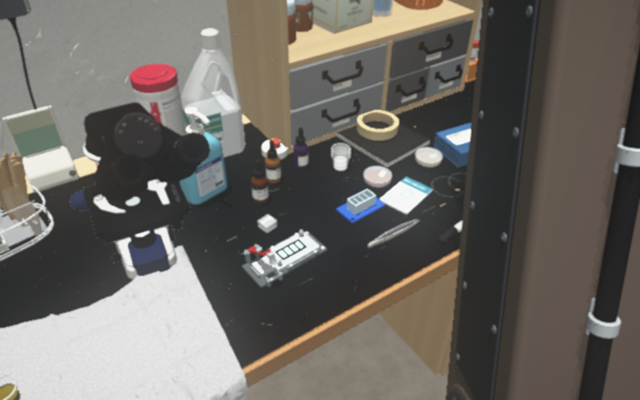

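The top view shows the nest around (275,203) with its clip end on the left, and the chamber at (366,230). The scene view shows the same layout: nest (285,258), chamber (361,203). Next I'll measure both.

```bash
cat > h.py <<'E'
import numpy as np,cv2
def ray(c,u,v):
    d=np.array([(u-c["cx"])/c["fx"],(v-c["cy"])/c["fy"],1.])
    return -c["R"].T@c["t"],c["R"].T@d
def on(c,u,v,z):
    o,d=ray(c,u,v);return o+d*(z-o[2])/d[2]
def planar(c,mask,z):
    k=max(cv2.findContours(mask,cv2.RETR_EXTERNAL,cv2.CHAIN_APPROX_NONE)[0],key=cv2.contourArea)[:,0]
    p=np.array([on(c,u,v,z)[:2] for u,v in k],np.float32)*1000
    return k.min(0),k.max(0),cv2.minAreaRect(p)
E
python3 - <<'E'
import pickle,cv2,numpy as np
from h import *
for n,box in(("top",(330,200,400,255)),("scene",(320,180,400,230))):
    c=pickle.load(open(n+".pkl","rb"));im=c["image"].astype(int)
    b,g,r=im[...,0],im[...,1],im[...,2]
    m=((b>r+60)&(b>100)).astype(np.uint8)*255
    k=np.zeros_like(m);x0,y0,x1,y1=box;k[y0:y1,x0:x1]=m[y0:y1,x0:x1]
    print(n,"blue",planar(c,k,.006))
    m=((r>g+60)&(r>90)).astype(np.uint8)*255
    k=np.zeros_like(m);x0,y0,x1,y1=(230,165,275,215) if n=="top" else (230,230,290,280);k[y0:y1,x0:x1]=m[y0:y1,x0:x1]
    print("red",planar(c,k,.045))
t=cv2.imread("pics/top0.png");s=cv2.imread("pics/scene0.png")
a=cv2.resize(t[165:255,225:395],None,fx=4.6,fy=4.6,interpolation=cv2.INTER_CUBIC)[:400]
cv2.imwrite("pics/tz.png",a)
b=cv2.resize(s[180:290,235:385],None,fx=5,fy=5,interpolation=cv2.INTER_CUBIC)
cv2.imwrite("pics/sz.png",b)
c=pickle.load(open("top.pkl","rb"))
for n,u,v,z in[("chamber top",366,230,.03),("nest",275,203,.016)]: print(n,on(c,u,v,z))
E
```

```text
top blue (array([341, 211], dtype=int32), array([390, 251], dtype=int32), ((450.86602783203125, -401.45013427734375), (92.22711181640625, 53.75585174560547), 64.28556060791016))
red (array([240, 186], dtype=int32), array([252, 196], dtype=int32), ((533.9647827148438, -160.69725036621094), (18.494524002075195, 24.47467613220215), 57.054359436035156))
scene blue (array([336, 197], dtype=int32), array([384, 222], dtype=int32), ((448.93255615234375, -396.69964599609375), (92.44172668457031, 54.6218376159668), 62.04265213012695))
red (array([248, 246], dtype=int32), array([255, 252], dtype=int32), ((557.7407836914062, -165.34976196289062), (11.99465560913086, 14.799723625183105), 31.706615447998047))
chamber top [ 0.44998862 -0.40135672  0.03      ]
nest [ 0.51249221 -0.21576197  0.016     ]
```

View pics/tz.png

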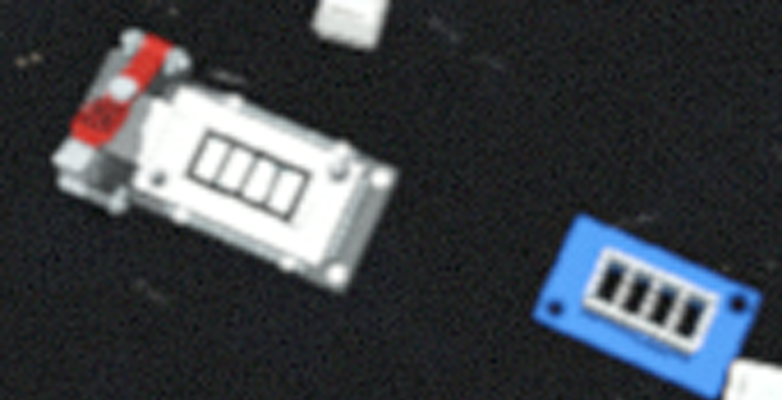

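The zoomed crop shows the gasket centred at about (248,177), the dowels at (340,165) and (158,178), and the red pad at (95,118). The chamber bores are at (738,303) and (555,307), so the chamber is already about the right way round. I'll plan a hover over the nest from these.

```bash
cat >> h.py <<'E'
def plan(pos,yaw,n=None,vmax=0.055):
    """print equal world-straight rows to pos/yaw (tool down), from the measured pose"""
    from plant import r
    s=r.get_state();p=np.array(s["tcp_pos"]);y0=s["eef_rot"][2]
    dy=(yaw-y0+180)%360-180; d=np.array(pos)-p
    n=n or int(np.ceil(max(np.linalg.norm(d)/vmax,abs(np.radians(dy))/.079,1)))
    print("n",n,"dyaw",round(dy,2),"d",d.round(4),"rz/row",round(-np.radians(dy)/n/.08,3))
    for i in range(n):
        a=np.radians(y0+dy*i/n);x=np.array([np.cos(a),np.sin(a),0]);y=np.array([np.sin(a),-np.cos(a),0])
        q=d/n/.15;print([round(float(q@x),3),round(float(q@y),3),round(float(-q[2]),3)])
def N(nest,x,y):
    a=np.radians(nest[2]);return np.array([nest[0]+np.cos(a)*x-np.sin(a)*y,nest[1]+np.sin(a)*x+np.cos(a)*y])
E
python3 - <<'E'
import pickle
from h import *
from plant import r
c=pickle.load(open("top.pkl","rb"))
g=lambda u,v,z:on(c,225+u/4.6,165+v/4.6,z)[:2]*1000
def pose(big,small):
    m=(big+small)/2;v=small-big;return m[0],m[1],np.degrees(np.arctan2(v[1],v[0])-np.arctan2(74,-36)),np.linalg.norm(v)
nest=pose(g(340,165,.0295),g(158,178,.0295));print("nest",nest,"gasket",g(248,177,.018))
ch=pose(g(738,303,.006),g(555,307,.006));print("chamber",ch)
pad=N(nest,-18,61);print("pad",pad,g(95,118,.055))
plan([pad[0]/1000-.02,pad[1]/1000-.04,.2],nest[2]-90)
print(r.capture("wrist")["T_tool_cam"].round(3))
E
```

```text
nest (np.float64(511.0454247863952), np.float64(-225.9972742805894), np.float64(-23.09252628301011), np.float64(81.35197021732415)) gasket [ 510.88504156 -224.17001332]
chamber (np.float64(450.49434364447313), np.float64(-402.3329941820067), np.float64(-25.906347597728995), np.float64(82.17040496361469))
pad [ 518.41296177 -162.82513328] [ 531.11473703 -161.90673584]
n 12 dyaw 53.75 d [ 0.3448  0.454  -0.0257] rz/row -0.977
[-0.244, 0.202, 0.014]
[-0.259, 0.182, 0.014]
[-0.272, 0.162, 0.014]
[-0.284, 0.14, 0.014]
[-0.294, 0.117, 0.014]
[-0.303, 0.094, 0.014]
[-0.309, 0.07, 0.014]
[-0.313, 0.046, 0.014]
[-0.316, 0.021, 0.014]
[-0.317, -0.004, 0.014]
[-0.315, -0.029, 0.014]
[-0.312, -0.053, 0.014]
[[ 0.    -0.96  -0.281  0.076]
 [ 1.     0.001 -0.    -0.   ]
 [ 0.001 -0.281  0.96  -0.157]
 [ 0.     0.     0.     1.   ]]
```

Call:
play_rows --rows '[{"slide": [-0.244, 0.202, 0.014], "delta_rot": [0, 0, -0.977], "fingers": -1}, {"slide": [-0.259, 0.182, 0.014], "delta_rot": [0, 0, -0.977], "fingers": -1}, {"slide": [-0.272, 0.162, 0.014], "delta_rot": [0, 0, -0.977], "fingers": -1}, {"slide": [-0.284, 0.14, 0.014], "delta_rot": [0, 0, -0.977], "fingers": -1}, {"slide": [-0.294, 0.117, 0.014], "delta_rot": [0, 0, -0.977], "fingers": -1}, {"slide": [-0.303, 0.094, 0.014], "delta_rot": [0, 0, -0.977], "fingers": -1}, {"slide": [-0.309, 0.07, 0.014], "delta_rot": [0, 0, -0.977], "fingers": -1}, {"slide": [-0.313, 0.046, 0.014], "delta_rot": [0, 0, -0.977], "fingers": -1}]'

```text
time_s: 1.15
tcp_pos: [0.3841, -0.3531, 0.2097]
eef_rot: [-180.0, 0.0, -130.9]
contact_force: [0.9, -0.3, 0.4]
gripper_width: 0.0133
gripper_force: 0.0
```

Call:
play_rows --rows '[{"slide": [-0.316, 0.021, 0.014], "delta_rot": [0, 0, -0.977], "fingers": -1}, {"slide": [-0.317, -0.004, 0.014], "delta_rot": [0, 0, -0.977], "fingers": -1}, {"slide": [-0.315, -0.029, 0.014], "delta_rot": [0, 0, -0.977], "fingers": -1}, {"slide": [-0.312, -0.053, 0.014], "delta_rot": [0, 0, -0.977], "fingers": -1}, {"slide": [0, 0, 0], "delta_rot": [0, 0, 0], "fingers": -1}, {"slide": [0, 0, 0], "delta_rot": [0, 0, 0], "fingers": -1}]'

```text
time_s: 1.9
tcp_pos: [0.4981, -0.2031, 0.2011]
eef_rot: [180.0, -0.0, -113.1]
contact_force: [0.1, -0.2, 0.7]
gripper_width: 0.0005
gripper_force: 0.0
```

```bash
cat >> h.py <<'E'
from scipy.spatial.transform import Rotation as Ro
def wcap(name):
    from plant import r
    import pickle
    s=r.get_state();c=r.capture("wrist");c["p"]=np.array(s["tcp_pos"]);c["e"]=np.array(s["eef_rot"])
    pickle.dump(c,open(name+".pkl","wb"));cv2.imwrite(f"pics/{name}.png",c["image"]);return c
def won(c,u,v,z):
    T=c["T_tool_cam"];A=Ro.from_euler("xyz",c["e"],degrees=True).as_matrix()
    x,y=(u-c["cx"])/c["fx"],(v-c["cy"])/c["fy"];t=np.hypot(x,y);k=np.sin(t)/t
    d=A@T[:3,:3]@np.array([x*k,y*k,np.cos(t)]);o=A@T[:3,3]+c["p"]
    return (o+d*(z-o[2])/d[2])[:2]*1000
def pose(big,small):
    m=(big+small)/2;v=small-big
    return np.array([m[0],m[1],np.degrees(np.arctan2(v[1],v[0])-np.arctan2(74,-36)),np.linalg.norm(v)])
E
python3 - <<'E'
from h import *
c=wcap("w1");print(c["p"],c["e"],c["fx"],c["cx"],c["cy"])
E
```

```text
[ 0.49807091 -0.20313312  0.20109658] [ 1.79956922e+02 -1.26653082e-02 -1.13086861e+02] 309.70691628693146 322.3943699496365 203.1680084041677
```

View pics/w1.png

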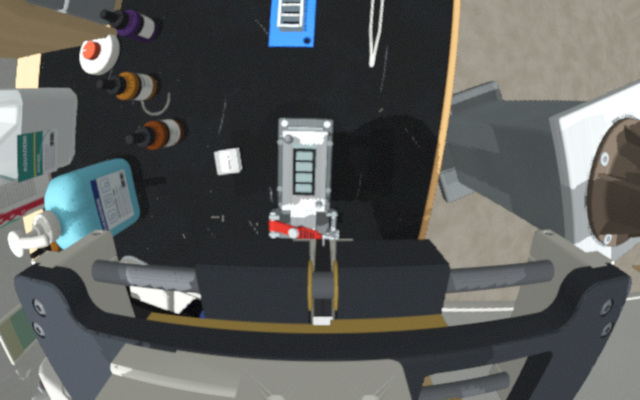

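The wrist view shows the nest at (304,170), the clip at (295,230) and the fingertip at (322,240). Zooming in.

Run:
```python
import cv2
a=cv2.imread("pics/w1.png")[110:250,255:355];cv2.imwrite("pics/w1z.png",cv2.resize(a,None,fx=4.2,fy=4.2,interpolation=cv2.INTER_CUBIC))
```

```text
(no output)
```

View pics/w1z.png

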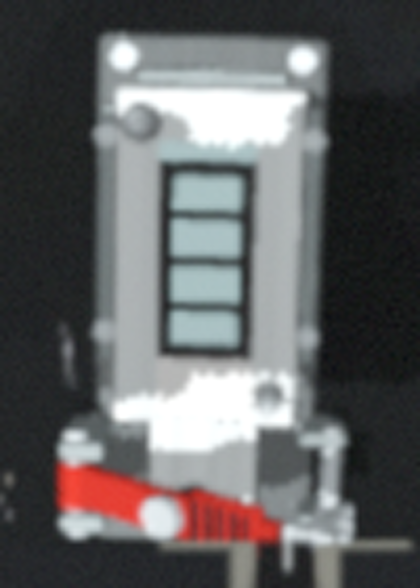

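The gasket corners in the crop are (162,163), (251,165), (247,356) and (161,353). The dowels are at (140,122) and (270,394), and the red arm runs (60,485) to (285,525).

Run:
```python
import pickle
from h import *
c=pickle.load(open("w1.pkl","rb"))
g=lambda u,v,z:won(c,255+u/4.2,110+v/4.2,z)
q=[g(*p,.018) for p in((162,163),(251,165),(247,356),(161,353))]
print("gasket",sum(q)/4,[np.linalg.norm(q[i]-q[i-1]).round(1) for i in range(4)])
a=(q[2]+q[3]-q[0]-q[1]);b=q[0]+q[3]-q[1]-q[2];print("yaw",np.degrees(np.arctan2(a[1],a[0]))-90,np.degrees(np.arctan2(b[1],b[0])))
n=pose(g(139,123,.0295),g(270,396,.0295));print("dowels",n)
# outer plate corners (z 6mm): top-left & top-right spheres fences
nn=(512,-225,n[2]);
for pt in((125,57),(303,60)):
    w=g(*pt,.012);a=np.radians(n[2]);d=w-n[:2];print("fence nestcoords",d@[np.cos(a),np.sin(a)],d@[-np.sin(a),np.cos(a)])
# chamber in this picture: blue mask
im=c["image"].astype(int);m=((im[...,0]>im[...,2]+60)&(im[...,0]>100)).astype(np.uint8)*255
m[:,:250]=0;m[:,340:]=0;m[60:]=0
k=max(cv2.findContours(m,0,1)[0],key=cv2.contourArea)[:,0]
e=lambda s:won(c,*k[np.argmax(k@np.array(s))],.006);print(k.min(0),k.max(0),"corner",e((1,1)),e((-1,1)))
pad=N(n,-18,61);print("pad",pad);plan([pad[0]/1000,pad[1]/1000,.09],n[2]-90)
```

```text
gasket [ 512.00942238 -223.33265269] [np.float64(51.6), np.float64(23.4), np.float64(51.8), np.float64(23.3)]
yaw -24.54210526663168 -24.98105043155744
dowels [ 510.54375672 -224.66347187  -24.39065986   79.03300073]
fence nestcoords 23.074056271362306 -51.7899824644539
fence nestcoords -23.965398856236 -51.650789564536126
[268   0] [316  47] corner [ 448.03331104 -350.2500059 ] [ 492.58839857 -372.46140157]
pad [ 519.34055293 -161.67445396]
n 3 dyaw -1.26 d [ 0.0215  0.0419 -0.1112] rz/row 0.092
[-0.104, -0.007, 0.247]
[-0.104, -0.007, 0.247]
[-0.104, -0.006, 0.247]
```

Call:
play_rows --rows '[{"slide": [-0.104, -0.007, 0.247], "delta_rot": [0, 0, 0.1], "fingers": -1}, {"slide": [-0.104, -0.007, 0.247], "delta_rot": [0, 0, 0.1], "fingers": -1}, {"slide": [-0.104, -0.006, 0.247], "delta_rot": [0, 0, 0.1], "fingers": -1}, {"slide": [0, 0, 0], "delta_rot": [0, 0, 0], "fingers": -1}]'

```text
time_s: 2.45
tcp_pos: [0.5176, -0.1619, 0.0879]
eef_rot: [179.7, -0.1, -114.5]
contact_force: [-1.2, -0.6, 0.7]
gripper_width: 0.0005
gripper_force: 0.0
```

Run:
```python
from h import *
from plant import r
c=wcap("w2");s=r.capture("scene")["image"]
a=cv2.resize(c["image"][60:300,200:440],(480,480),interpolation=cv2.INTER_CUBIC)
b=cv2.resize(s[210:310,220:340],(480,400),interpolation=cv2.INTER_CUBIC)
o=np.zeros((480,800,3),np.uint8);o[:,:480]=a;o[:267,480:]=cv2.resize(b,(320,267));cv2.imwrite("pics/w2z.png",o);print(c["p"],c["e"])
```

```text
[ 0.51761984 -0.16194713  0.08790427] [ 1.79721998e+02 -1.22907412e-01 -1.14531885e+02]
```

View pics/w2z.png

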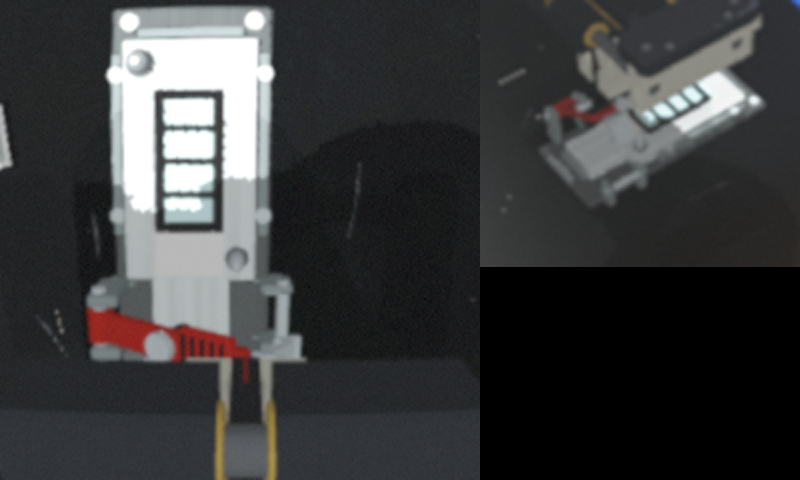

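The left part shows the dowels at (140,61) and (236,258), the gasket at (157..222, 91..230) and the ribbed pad at about (205,343). The closed fingers are above the end of the clip arm. I'll refine the nest pose.

Run:
```python
import pickle
from h import *
c=pickle.load(open("w2.pkl","rb"))
g=lambda u,v,z:won(c,200+u/2,60+v/2,z)
q=[g(*p,.018) for p in((156,91),(222,91),(222,231),(156,231))]
print("gasket",sum(q)/4,[np.linalg.norm(q[i]-q[i-1]).round(1) for i in range(4)])
a=(q[2]+q[3]-q[0]-q[1]);print("yaw",np.degrees(np.arctan2(a[1],a[0]))-90)
n=pose(g(139,61,.0295),g(236,259,.0295));print("dowels",n)
pad=N(n,-18,61);print("pad",pad);plan([pad[0]/1000,pad[1]/1000,.06],n[2]-90,n=2)
```

```text
gasket [ 512.16481615 -222.88838156] [np.float64(52.1), np.float64(24.0), np.float64(51.8), np.float64(24.8)]
yaw -25.274200888876734
dowels [ 510.98189048 -223.74004097  -25.2308724    78.03901583]
pad [ 520.70140864 -160.88679151]
n 2 dyaw -0.73 d [ 0.0009  0.0016 -0.0309] rz/row 0.08
[-0.006, -0.001, 0.103]
[-0.006, -0.001, 0.103]
```

Call:
play_rows --rows '[{"slide": [-0.006, -0.001, 0.103], "delta_rot": [0, 0, 0.08], "fingers": -1}, {"slide": [-0.006, 0, 0.103], "delta_rot": [0, 0, 0.08], "fingers": -1}, {"slide": [0, 0, 0.05], "delta_rot": [0, 0, 0], "fingers": -1}, {"slide": [0, 0, 0.05], "delta_rot": [0, 0, 0], "fingers": -1}, {"slide": [0, 0, 0.04], "delta_rot": [0, 0, 0], "fingers": -1}, {"slide": [0, 0, 0.03], "delta_rot": [0, 0, 0], "fingers": -1}, {"slide": [0, 0, 0], "delta_rot": [0, 0, 0], "fingers": -1}]'

```text
time_s: 3.42
tcp_pos: [0.5206, -0.16, 0.0335]
eef_rot: [180.0, -0.0, -115.2]
contact_force: [-1.8, 0.2, 1.3]
gripper_width: 0.0002
gripper_force: 1.0
```

Call:
play_rows --rows '[{"slide": [0, 0, 0.015], "delta_rot": [0, 0, 0], "fingers": -1}, {"slide": [0, 0, 0.015], "delta_rot": [0, 0, 0], "fingers": -1}, {"slide": [0, 0, 0], "delta_rot": [0, 0, 0], "fingers": -1}]'

```text
time_s: 3.8
tcp_pos: [0.5207, -0.16, 0.0294]
eef_rot: [-180.0, -0.0, -115.2]
contact_force: [-3.2, 1.1, 4.0]
gripper_width: 0.0006
gripper_force: 2.1
```

Call:
play_rows --rows '[{"slide": [0, 0, 0.01], "delta_rot": [0, 0, 0], "fingers": -1}, {"slide": [0, 0, 0.01], "delta_rot": [0, 0, 0], "fingers": -1}, {"slide": [0, 0, 0], "delta_rot": [0, 0, 0], "fingers": -1}]'

```text
time_s: 4.18
tcp_pos: [0.5207, -0.16, 0.0273]
eef_rot: [-180.0, -0.0, -115.2]
contact_force: [-6.2, 2.9, 14.1]
gripper_width: 0.0005
gripper_force: 6.8
```

Call:
play_rows --rows '[{"slide": [0, 0, 0.008], "delta_rot": [0, 0, 0], "fingers": -1}, {"slide": [0, 0, 0.008], "delta_rot": [0, 0, 0], "fingers": -1}, {"slide": [0, 0, 0], "delta_rot": [0, 0, 0], "fingers": -1}]'

```text
time_s: 4.55
tcp_pos: [0.5208, -0.16, 0.0266]
eef_rot: [-179.9, -0.0, -115.1]
contact_force: [-12.3, 6.0, 32.6]
gripper_width: 0.0003
gripper_force: 16.4
```

Call:
play_rows --rows '[{"slide": [0, 0, -0.05], "delta_rot": [0, 0, 0], "fingers": -1}, {"slide": [0, 0, -0.2], "delta_rot": [0, 0, 0], "fingers": -1}, {"slide": [0, 0, -0.35], "delta_rot": [0, 0, 0], "fingers": -1}, {"slide": [0, 0, -0.3], "delta_rot": [0, 0, 0], "fingers": -1}, {"slide": [0, 0, 0], "delta_rot": [0, 0, 0], "fingers": -1}]'

```text
time_s: 5.18
tcp_pos: [0.5239, -0.1602, 0.163]
eef_rot: [-179.5, 0.2, -115.2]
contact_force: [0.7, -0.7, -0.8]
gripper_width: 0.0004
gripper_force: 0.0
```

Run:
```python
from h import *
t=N((450.5,-402.3,-25.9),0,55);plan([t[0]/1000,t[1]/1000,.17],-115.9)
```

```text
n 4 dyaw -0.73 d [-0.0493 -0.1926  0.007 ] rz/row 0.04
[0.326, -0.062, -0.012]
[0.325, -0.063, -0.012]
[0.325, -0.064, -0.012]
[0.325, -0.065, -0.012]
```

Call:
play_rows --rows '[{"slide": [0.326, -0.063, -0.012], "delta_rot": [0, 0, 0.04], "fingers": 0.05}, {"slide": [0.325, -0.063, -0.012], "delta_rot": [0, 0, 0.04], "fingers": 0.05}, {"slide": [0.325, -0.064, -0.012], "delta_rot": [0, 0, 0.04], "fingers": 0.05}, {"slide": [0.325, -0.065, -0.012], "delta_rot": [0, 0, 0.04], "fingers": 0.05}, {"slide": [0, 0, 0], "delta_rot": [0, 0, 0], "fingers": 0.05}, {"slide": [0, 0, 0], "delta_rot": [0, 0, 0], "fingers": 0.05}]'

```text
time_s: 5.92
tcp_pos: [0.4711, -0.3526, 0.1652]
eef_rot: [180.0, 0.0, -116.0]
contact_force: [0.1, 0.5, 0.4]
gripper_width: 0.0453
gripper_force: 0.0
```

Run:
```python
from h import *
from plant import r
c=wcap("w3");s=r.capture("scene")["image"];t=r.capture("top")["image"]
a=cv2.resize(c["image"][80:240,240:400],(480,480),interpolation=cv2.INTER_CUBIC)
o=np.zeros((520,800,3),np.uint8);o[:480,:480]=a
o[:267,480:]=cv2.resize(s[210:310,220:340],(320,267),interpolation=cv2.INTER_CUBIC)
o[270:510,480:]=cv2.resize(t[170:230,235:315],(320,240),interpolation=cv2.INTER_CUBIC)
cv2.imwrite("pics/w3z.png",o);print(c["p"],c["e"])
im=c["image"].astype(int);m=((im[...,0]>im[...,2]+60)&(im[...,0]>100)).astype(np.uint8)*255
m[:,:230]=0;m[:,410:]=0;m[240:]=0
k=max(cv2.findContours(m,0,1)[0],key=cv2.contourArea)[:,0];print(k.min(0),k.max(0))
print(cv2.minAreaRect(np.array([won(c,u,v,.005) for u,v in k],np.float32)))
```

```text
[ 0.47107503 -0.35261065  0.16520656] [ 1.79952073e+02  6.92603090e-03 -1.15996526e+02]
[294  94] [345 179]
((450.13970947265625, -402.42974853515625), (88.20897674560547, 51.96139907836914), 63.89970397949219)
```

View pics/w3z.png

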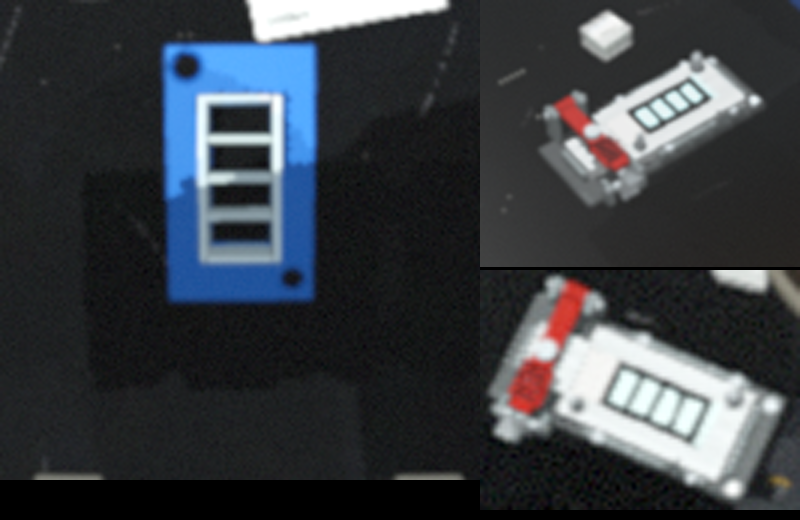

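The clip is shut and stays shut in both side crops. The chamber bores are at (186,66) and (292,278) in the wrist crop, and the flange fit is 88.2 x 52 mm, which matches the given size.

Run:
```python
from h import *
import pickle
c=pickle.load(open("w3.pkl","rb"));g=lambda u,v,z:won(c,240+u/3,80+v/3,z)
print(pose(g(186,66,.006),g(292,278,.006)))
plan([.4501,-.4024,.07],-116.0,n=3)
```

```text
[ 450.01036955 -401.59839463  -25.65424151   81.30492581]
n 3 dyaw -0.14 d [-0.0216 -0.0507 -0.0959] rz/row 0.01
[0.122, -0.006, 0.213]
[0.122, -0.006, 0.213]
[0.122, -0.006, 0.213]
```

Call:
play_rows --rows '[{"slide": [0.122, -0.006, 0.213], "delta_rot": [0, 0, 0], "fingers": 0.05}, {"slide": [0.122, -0.006, 0.213], "delta_rot": [0, 0, 0], "fingers": 0.05}, {"slide": [0.122, -0.006, 0.213], "delta_rot": [0, 0, 0], "fingers": 0.05}, {"slide": [0, 0, 0.1], "delta_rot": [0, 0, 0], "fingers": 0.05}, {"slide": [0, 0, 0.1], "delta_rot": [0, 0, 0], "fingers": 0.05}, {"slide": [0, 0, 0.1], "delta_rot": [0, 0, 0], "fingers": 0.05}, {"slide": [0, 0, 0], "delta_rot": [0, 0, 0], "fingers": 0.05}, {"slide": [0, 0, 0], "delta_rot": [0, 0, 0], "fingers": 0.05}]'

```text
time_s: 7.08
tcp_pos: [0.4503, -0.4032, 0.0258]
eef_rot: [-180.0, -0.0, -115.9]
contact_force: [0.4, 1.3, 0.4]
gripper_width: 0.0462
gripper_force: 0.0
```

Run:
```python
from h import *
plan([.4501,-.4024,.0105],-115.9,n=2)
```

```text
n 2 dyaw 0.0 d [-0.0002  0.0008 -0.0153] rz/row -0.0
[-0.002, 0.002, 0.051]
[-0.002, 0.002, 0.051]
```

Call:
play_rows --rows '[{"slide": [-0.002, 0.002, 0.051], "delta_rot": [0, 0, 0], "fingers": 0.05}, {"slide": [-0.002, 0.002, 0.051], "delta_rot": [0, 0, 0], "fingers": 0.05}, {"slide": [0, 0, 0], "delta_rot": [0, 0, 0], "fingers": 0.05}, {"slide": [0, 0, 0], "delta_rot": [0, 0, 0], "fingers": -1}, {"slide": [0, 0, 0], "delta_rot": [0, 0, 0], "fingers": -1}, {"slide": [0, 0, 0], "delta_rot": [0, 0, 0], "fingers": -1}, {"slide": [0, 0, 0], "delta_rot": [0, 0, 0], "fingers": -1}]' --squeeze 40

```text
time_s: 7.95
tcp_pos: [0.4496, -0.4024, 0.0102]
eef_rot: [-180.0, -0.0, -115.9]
contact_force: [0.4, 1.3, 1.0]
gripper_width: 0.0256
gripper_force: 40.0
```

Call:
play_rows --rows '[{"slide": [0, 0, -0.1], "delta_rot": [0, 0, 0], "fingers": -1}, {"slide": [0, 0, -0.3], "delta_rot": [0, 0, 0], "fingers": -1}, {"slide": [0, 0, -0.3], "delta_rot": [0, 0, 0], "fingers": -1}, {"slide": [0, 0, 0], "delta_rot": [0, 0, 0], "fingers": -1}]'

```text
time_s: 8.45
tcp_pos: [0.4518, -0.4037, 0.1201]
eef_rot: [-179.5, -0.0, -115.9]
contact_force: [-0.2, 0.0, -1.2]
gripper_width: 0.0259
gripper_force: 40.0
```

Run:
```python
from h import *
n=(511.6,-223.8,-25.0);t=N(n,-.5,.3)
plan([t[0]/1000,t[1]/1000,.085],-115.0,vmax=.045)
```

```text
n 5 dyaw 0.9 d [ 0.0595  0.1804 -0.0351] rz/row -0.039
[-0.251, 0.034, 0.047]
[-0.251, 0.033, 0.047]
[-0.251, 0.032, 0.047]
[-0.251, 0.031, 0.047]
[-0.251, 0.031, 0.047]
```

Call:
play_rows --rows '[{"slide": [-0.251, 0.034, 0.047], "delta_rot": [0, 0, -0.04], "fingers": -1}, {"slide": [-0.251, 0.033, 0.047], "delta_rot": [0, 0, -0.04], "fingers": -1}, {"slide": [-0.251, 0.032, 0.047], "delta_rot": [0, 0, -0.04], "fingers": -1}, {"slide": [-0.251, 0.031, 0.047], "delta_rot": [0, 0, -0.04], "fingers": -1}, {"slide": [-0.251, 0.031, 0.047], "delta_rot": [0, 0, -0.04], "fingers": -1}, {"slide": [0, 0, 0], "delta_rot": [0, 0, 0], "fingers": -1}, {"slide": [0, 0, 0], "delta_rot": [0, 0, 0], "fingers": -1}]'

```text
time_s: 9.32
tcp_pos: [0.5087, -0.2221, 0.0797]
eef_rot: [180.0, -0.0, -115.0]
contact_force: [0.5, 0.3, -0.6]
gripper_width: 0.0257
gripper_force: 40.0
```

Run:
```python
from h import *
n=(511.6,-223.8,-25.0);t=N(n,-.5,.3)
plan([t[0]/1000,t[1]/1000,.044],-115.0,n=3)
```

```text
n 3 dyaw -0.01 d [ 0.0026 -0.0013 -0.0357] rz/row 0.001
[0.0, -0.006, 0.079]
[0.0, -0.006, 0.079]
[0.0, -0.006, 0.079]
```

Call:
play_rows --rows '[{"slide": [0, -0.006, 0.079], "delta_rot": [0, 0, 0], "fingers": -1}, {"slide": [0, -0.006, 0.079], "delta_rot": [0, 0, 0], "fingers": -1}, {"slide": [0, -0.006, 0.079], "delta_rot": [0, 0, 0], "fingers": -1}, {"slide": [0, 0, 0], "delta_rot": [0, 0, 0], "fingers": -1}, {"slide": [0, 0, 0], "delta_rot": [0, 0, 0], "fingers": -1}]'

```text
time_s: 9.95
tcp_pos: [0.5114, -0.2234, 0.0441]
eef_rot: [180.0, -0.0, -115.0]
contact_force: [-0.9, 1.3, -1.2]
gripper_width: 0.0253
gripper_force: 40.0
```

Run:
```python
from h import *
from plant import r
c=wcap("w4");s=r.capture("scene")["image"];t=r.capture("top")["image"]
o=np.zeros((520,800,3),np.uint8);o[:480,:480]=cv2.resize(c["image"][110:270,240:400],(480,480),interpolation=cv2.INTER_CUBIC)
o[:267,480:]=cv2.resize(s[210:310,220:340],(320,267),interpolation=cv2.INTER_CUBIC)
o[270:510,480:]=cv2.resize(t[170:230,235:315],(320,240),interpolation=cv2.INTER_CUBIC)
cv2.imwrite("pics/w4z.png",o);print(c["p"],c["e"])
```

```text
[ 0.51140441 -0.22341881  0.04406762] [ 1.79987482e+02 -1.22435009e-02 -1.15024161e+02]
```

View pics/w4z.png

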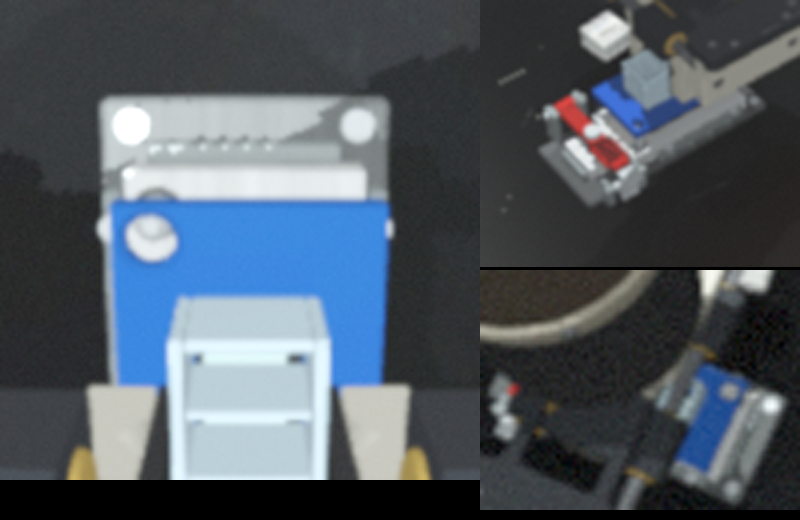

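The held chamber sits over the carrier. The big bore is at (152,238) in the crop with the dowel showing through it, and the dowel base arc is near (157,190). I'll zoom on this.

Run:
```python
import cv2,numpy as np
a=cv2.imread("pics/w4.png")[150:206,268:330]
a=cv2.resize(a,None,fx=10,fy=10,interpolation=cv2.INTER_CUBIC);a=cv2.convertScaleAbs(a,alpha=1.0)
cv2.imwrite("pics/w4b.png",a)
```

```text
(no output)
```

View pics/w4b.png

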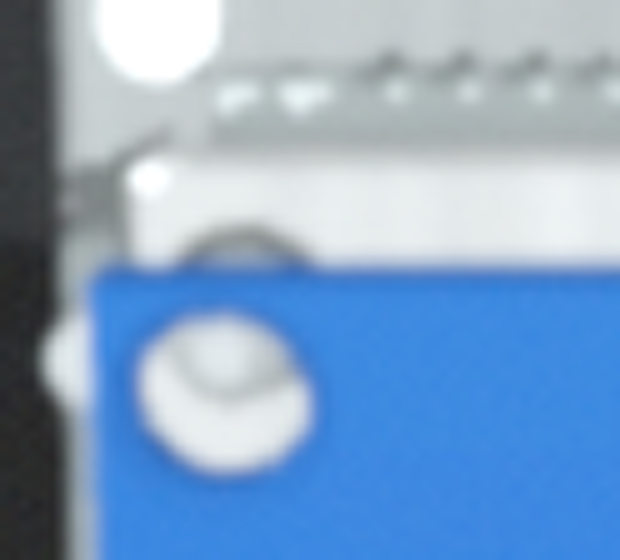

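In the zoom the bore rim is centred at (225,393). The dowel nose silhouette has its lower edge at (230,400), and the dowel base arc peaks at (245,228). I'll convert these to offsets.

Run:
```python
from h import *
import pickle
c=pickle.load(open("w4.pkl","rb"));g=lambda u,v,z:won(c,268+u/10-.45,150+v/10-.45,z)
a=np.radians(-25);R=np.array([[np.cos(a),np.sin(a)],[-np.sin(a),np.cos(a)]])
b=g(225,393,.0401);print("bore expected from tcp",N((c["p"][0]*1000,c["p"][1]*1000,-25),18,-37),"seen",b)
for n,w in(("sphere",g(231,329,.0255)),("nose edge -4",g(230,400,.026)),("base",g(245,295,.016))): print(n,w,"minus bore in nest axes",R@(w-b))
q=R@(g(58,400,.028)-b);print(q)
# flange corners vs carrier: left edges at near row
print("flange corner",R@(g(92,270,.0401)-b),"carrier corner",R@(g(128,158,.016)-b))
```

```text
bore expected from tcp [ 512.08107358 -264.55932397] seen [ 511.41523399 -264.58968055]
sphere [ 512.31703773 -265.32505181] minus bore in nest axes [ 1.12809308 -0.28535398]
nose edge -4 [ 514.1649856  -261.62971871] minus bore in nest axes [1.24118737 3.84473171]
base [ 512.38686379 -265.38720295] minus bore in nest axes [ 1.21764319 -0.31217227]
[11.07974483  3.31474253]
flange corner [ 6.9756711  -6.77541633] carrier corner [ 8.19072366 -8.86983609]
```

Call:
play_rows --rows '[{"slide": [0.0015, -0.008, 0], "delta_rot": [0, 0, 0], "fingers": -1}, {"slide": [0, 0, 0.02], "delta_rot": [0, 0, 0], "fingers": -1}, {"slide": [0, 0, 0.02], "delta_rot": [0, 0, 0], "fingers": -1}, {"slide": [0, 0, 0.013], "delta_rot": [0, 0, 0], "fingers": -1}, {"slide": [0, 0, 0], "delta_rot": [0, 0, 0], "fingers": -1}]'

```text
time_s: 10.72
tcp_pos: [0.5122, -0.224, 0.0359]
eef_rot: [180.0, -0.0, -115.0]
contact_force: [1.1, 0.2, -0.3]
gripper_width: 0.0255
gripper_force: 40.0
```

Call:
play_rows --rows '[{"slide": [0, 0, 0.015], "delta_rot": [0, 0, 0], "fingers": -1}, {"slide": [0, 0, 0.015], "delta_rot": [0, 0, 0], "fingers": -1}, {"slide": [0, 0, 0], "delta_rot": [0, 0, 0], "fingers": -1}, {"slide": [0, 0, 0], "delta_rot": [0, 0, 0], "fingers": -1}]'

```text
time_s: 11.22
tcp_pos: [0.5124, -0.224, 0.0317]
eef_rot: [180.0, -0.0, -115.0]
contact_force: [0.1, 0.3, -1.2]
gripper_width: 0.0253
gripper_force: 40.0
```

Call:
play_rows --rows '[{"slide": [0, 0, 0.015], "delta_rot": [0, 0, 0], "fingers": -1}, {"slide": [0, 0, 0.015], "delta_rot": [0, 0, 0], "fingers": -1}, {"slide": [0, 0, 0], "delta_rot": [0, 0, 0], "fingers": -1}, {"slide": [0, 0, 0], "delta_rot": [0, 0, 0], "fingers": -1}]'

```text
time_s: 11.72
tcp_pos: [0.5124, -0.224, 0.0274]
eef_rot: [-180.0, 0.0, -115.0]
contact_force: [-0.7, -0.4, 3.3]
gripper_width: 0.0257
gripper_force: 40.0
```

Call:
play_rows --rows '[{"slide": [0, 0, 0.01], "delta_rot": [0, 0, 0], "fingers": -1}, {"slide": [0, 0, 0.01], "delta_rot": [0, 0, 0], "fingers": -1}, {"slide": [0, 0, 0], "delta_rot": [0, 0, 0], "fingers": -1}, {"slide": [0, 0, 0], "delta_rot": [0, 0, 0], "fingers": -1}]'

```text
time_s: 12.22
tcp_pos: [0.5125, -0.224, 0.0261]
eef_rot: [-179.9, -0.0, -115.0]
contact_force: [-6.2, 5.3, 20.8]
gripper_width: 0.026
gripper_force: 40.0
```

Call:
play_rows --rows '[{"slide": [0, 0, 0.003], "delta_rot": [0, 0, 0], "fingers": -1}, {"slide": [0, 0, 0], "delta_rot": [0, 0, 0], "fingers": -1}, {"slide": [0, 0, 0], "delta_rot": [0, 0, 0], "fingers": -1}, {"slide": [0, 0, 0], "delta_rot": [0, 0, 0], "fingers": -1}]'

```text
time_s: 12.72
tcp_pos: [0.5125, -0.224, 0.0261]
eef_rot: [-179.9, -0.0, -115.0]
contact_force: [-9.4, 5.5, 25.0]
gripper_width: 0.026
gripper_force: 40.0
```

Run:
```python
from h import *
from plant import r
c=wcap("w5");s=r.capture("scene")["image"]
o=np.zeros((480,800,3),np.uint8);o[:480,:480]=cv2.resize(c["image"][110:270,240:400],(480,480),interpolation=cv2.INTER_CUBIC)
o[:267,480:]=cv2.resize(s[210:310,220:340],(320,267),interpolation=cv2.INTER_CUBIC)
o[270:470,480:]=cv2.resize(s,(320,200))
cv2.imwrite("pics/w5z.png",o);print(c["p"],c["e"],r.get_state()["contact_force"])
```

```text
[ 0.51249468 -0.22400024  0.02606303] [-1.79939652e+02 -4.63619275e-03 -1.14974491e+02] [-7.97516218  5.10464451 25.7737541 ]
```

View pics/w5z.png

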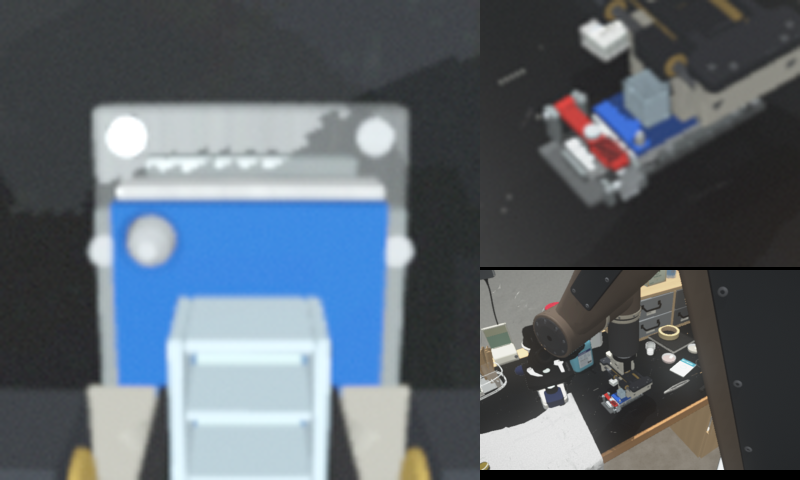

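The big dowel stands centred through its bore at (152,240), and the small dowel also comes through the flange. The flange is home, the clip is still shut, and the press is about 25 N. Handing in.

```bash
python3 -c "
from plant import r
print(r.close_job())"
```

```text
the job is handed in; nothing more can be done
None
```

The clip is snapped shut and the chamber is home on both dowels; I handed the job in at about 13 s, still gripping at 40 N and pressing at about 25 N. No verdict came back.

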